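# Right the fallen capacitor and block up the tray

### The arm

A 6-joint arm with a two-finger parallel gripper is mounted at the origin on the work surface. World frame = base frame: x ahead of the robot, y to its left, z up, the work surface at z = 0. Lengths are in m, angles in rad, forces in N, time in s.
With the tool pointing down it reaches from about 0.225 to 0.875 m from the base axis. Payload 3.4 kg.
Tool frame: the origin (TCP) lies on the centre line of the jaws, within the pads' length; the fingertips stand 19 mm ahead of it and the grasp point (between the pads) is the TCP (nose_length is the distance from the TCP to the fingertips, in m); z points along the fingers, y is the direction in which the jaws open and shut (so a half turn about z gives the same grasp; the last joint's range is limited). The gripper opens to 85 mm and grips with 20 to 120 N. Pads are 22 mm wide; open, the fingers measure 114 mm over their backs; the gripper's body (76 mm by 85 mm) begins 54 mm behind the grasp point. The pads swing forward as they close: fully open they stand 13 mm farther back than shut.
Start: joints at [1.133, 0.276, 1.505, -0, 1.361, -0.121], TCP at [0.179, 0.546, 0.25] pointing down, gripper open.
Joint ranges: [-2.89, 2.89], [-0.75, 2.08], [0.22, 2.7], [-1.18, 4.32], [0.11, 2.71], [-2.7, 2.7]. Speed limits (rad/s): [2.57, 2.57, 3.14, 3.14, 3.14, 3.14].

### API

Orientations are given as a unit quaternion [w, x, y, z].
In Python, from rig import * gives the robot as it stands.
- The arm moves only by the shell command python3 -m jog 'ROWS' [OPENING] [FORCE]. ROWS is JSON, one flat list of numbers, 6 for each row, row after row: the shift along the tool's x, y, z in mm, then the turn, a rotation vector about the tool's x, y, z in degrees. In form: [tx, ty, tz, wx, wy, wz, tx, ty, tz, wx, wy, wz, ...]. A call has 1 to 10 rows; each row is the pose to reach, as a shift and turn from the pose commanded when the call began, along the tool's axes at that moment; what a row does not reach only later rows make up. A row lasts 1/8 s, in which the tool goes at most 62.5 mm and 10.7 degrees, less where a joint would pass 70% of its speed; a pose out of reach is approached as far as the arm can. A call with a gripper value outside its range is refused whole. OPENING is the closure, from 0 (fully open) to 1 (shut), set as the call begins (- or left out, the last holds). The fingers move at their own pace and stop on an object; FORCE is the grip in N (left out, the last holds). Time passes only in rows, so rows that repeat a pose let the fingers close. It gives the time, the measured TCP pose, the force and the opening at its end, in the units of the state.
- get_state(): the state, without advancing time (a new reading comes with each control period).
- get_image(name): name is "scene" or "top" or "wrist"; returns a dict with "frame" (400x640x3 uint8, red, green, blue), "camera_matrix" (3x3 intrinsics, pixels), "rvec" (rotation vector, rad) and "tvec" (3), from world to camera coordinates, as OpenCV has them. Camera axes: x right, y down, z forward; pixel columns grow to the right and rows downward; lengths in m; the calibration is good to about 2 mm. A picture is of the moment at which its call begins. There is no depth.
- sign_off(): hands the job in, once; it reports no verdict.
The state is a dict: "clock": time; "qpos": joint angles; "qd": joint speeds; "effort": joint torques, N m; "position": TCP position; "ee_rot": TCP orientation; "contact_force": force on the tool from outside, world axes, zero at the start; "moment": the same for the moment, N m; "width": finger opening in m.
Only numpy, scipy, OpenCV 4.12 (cv2) and the standard library are available. Lean on these libraries where they do the work, as an engineer would, in place of code of your own. Each camera call takes 0.05 s, during which the arm holds its last target.

### The job

One of the big capacitors has fallen over in the tray. Stand it upright in the row, terminals up, between its tall and short neighbours, then set the wooden block that fills the remaining gap upright on the tray floor in that gap so nothing can tip or slide again. Set things down rather than dropping them, do not knock over the other capacitors, and leave the other block, the meter and the spool where they are.

Things in the scene. Friction and masses are not known exactly. Their poses are not given: they have to be found in the camera images.
- tray: Fixed black plastic tray, a straight lane 328 mm long and 78 mm wide outside. Origin: centre of its underside, on the bench; its y axis runs along the lane, x across it, z up. The lane's floor is 6 mm above the origin. Inside it is 312 mm long and 66 mm wide: side rails 6 mm thick rise only 6 mm above the floor; end walls 8 mm thick rise 30 mm above the floor.
- tipped_mid (a point): The fallen capacitor: aluminium can, 56 mm diameter, 100 mm long in all, about 0.3 kg, with a flat foot and, on the black top end, two brass terminal posts 10 mm in diameter, 8 mm high, 22 mm apart (the can itself is 92 mm). It lies on the tray floor along the lane in the gap, foot toward the tall neighbours, terminals toward the short one (tray +y). Point: on the can's axis 50 mm from the foot; its z axis points from foot to terminals.
- tall_next_mid (a point): Identical tall capacitor (56 mm diameter, 100 mm high) standing in the tray next to the gap, on the tray's -y side of it. Point: on its axis 50 mm above the foot, z up. At the start there is about 141 mm of clear lane between this can and the short one.
- tall_end_mid (a point): Identical tall capacitor (56 mm diameter, 100 mm high) standing at the tray's -y end, behind the previous one. Point: on its axis 50 mm above the foot.
- short_mid (a point): Short capacitor (56 mm diameter, 40 mm high including two 8 mm terminals) standing at the tray's +y end. Point: on its axis 20 mm above the foot.
- block_mid (a point): The larger wooden block, 58 mm (its x) by 77 mm (its y) by 90 mm high (z), about 0.24 kg, standing on the bench left or right of the tray. Between the righted capacitor and its neighbours 85 mm of lane is left in all: the block goes there upright with its 77 mm side along the lane. Point: its centre, 45 mm above its underside.
- thin_mid (a point): The thinner wooden block, 58 mm (x) by 40 mm (y) by 90 mm (z): too thin for the gap, to be left alone. It stands on the other side of the tray. Point: its centre.
- meter: Bystander: grey hand-held multimeter lying on the bench to the side, past a wooden block, 85 mm (x) by 165 mm (y) by 42 mm high. Origin: centre of its underside.
- spool: Bystander: steel-coloured spool, 64 mm diameter, 50 mm high, standing on the bench to the side, past a wooden block. Origin: centre of its underside.

How it is judged:
By the outcome, as a careful person would: the job done as asked, in the order asked, and still so for the second after the job is handed in, with the robot touching nothing.
It also fails if it takes over 64 s, if anything falls off the work surface, if the arm or the gripper's body presses on something with over 40 N, if the wrist force passes 120 N, or if a joint passes its speed limit or range.

## Working session

There is one attempt and no reset: what is moved stays moved. The work goes in short steps, Python scripts to look and compute and a shell command to move; the robot and the scene stay as the last step left them, time stands still between calls to the robot, and variables do not carry over. Pictures are saved under pics/ and viewed, and the job is handed in when it is done.

```bash
ls; mkdir -p pics; python3 - <<'E'
from rig import *
import cv2
print(get_state())
for n in ["scene","top","wrist"]:
    d=get_image(n); cv2.imwrite(f"pics/{n}0.png",d["frame"][:,:,::-1]); print(n,d["camera_matrix"].tolist(),d["rvec"],d["tvec"])
E
```

```text
pics
{'clock': 0.0, 'qpos': array([ 1.13298806e+00,  2.76609798e-01,  1.50617084e+00, -1.80097772e-05,
        1.36071990e+00, -1.20990451e-01]), 'qd': array([ 0.00230557,  0.0003771 , -0.00087473,  0.00022139, -0.00059887,
       -0.00165022]), 'effort': array([-9.89057371e-04, -4.16759706e+01, -2.45802730e+01, -3.91573567e-04,
        1.09243754e-02,  3.48707874e-05]), 'position': array([0.1789223 , 0.54590828, 0.24941623]), 'ee_rot': array([-2.54613052e-04,  1.57745301e-01,  9.87479372e-01, -9.19378188e-04]), 'contact_force': array([ 0.77337606, -0.42901193, -0.31782696]), 'moment': array([0.04946119, 0.00154829, 0.00966716]), 'width': 0.08591475692643767}
scene [[421.3910240445285, 0.0, 321.4112308259048], [0.0, 421.3910240445285, 198.27297779881863], [0.0, 0.0, 1.0]] [ 2.51417467  0.80185026 -0.21511853] [-0.43391506 -0.23983343  1.1713833 ]
top [[438.0381606384543, 0.0, 325.03310626424474], [0.0, 438.0381606384543, 203.69913754699292], [0.0, 0.0, 1.0]] [ 2.14410372 -2.09428168  0.16304348] [0.00952474 0.53616604 0.94282884]
wrist [[340.6550057057003, 0.0, 324.720188555082], [0.0, 340.6550057057003, 200.07106187628915], [0.0, 0.0, 1.0]] [-2.33386588 -1.68991093 -0.26080807] [-0.57439377 -0.03780244  0.38052186]
```

View pics/scene0.png

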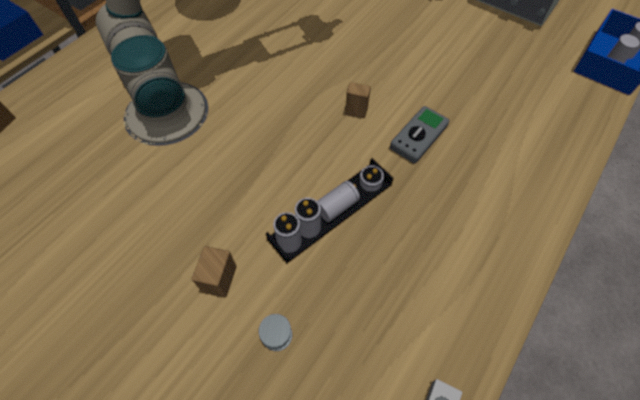

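View pics/top0.png

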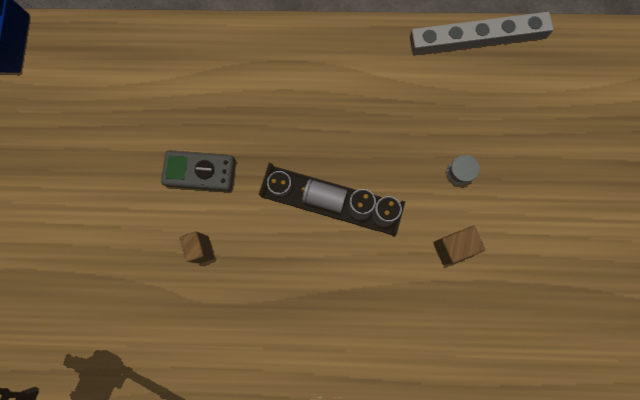

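View pics/wrist0.png

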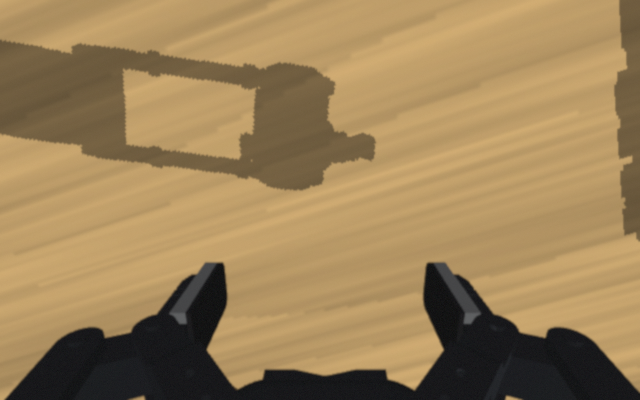

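```bash
python3 - <<'E'
import cv2
t=cv2.imread("pics/top0.png")
cv2.imwrite("pics/topc.png",cv2.resize(t[155:245,255:411],None,fx=5,fy=5,interpolation=cv2.INTER_CUBIC))
cv2.imwrite("pics/topb.png",cv2.resize(t[220:270,425:495],None,fx=10,fy=10,interpolation=cv2.INTER_CUBIC))
t=cv2.imread("pics/scene0.png")
cv2.imwrite("pics/scc.png",cv2.resize(t[155:265,255:400],None,fx=5,fy=5,interpolation=cv2.INTER_CUBIC))
E
```

```text
(no output)
```

View pics/topc.png

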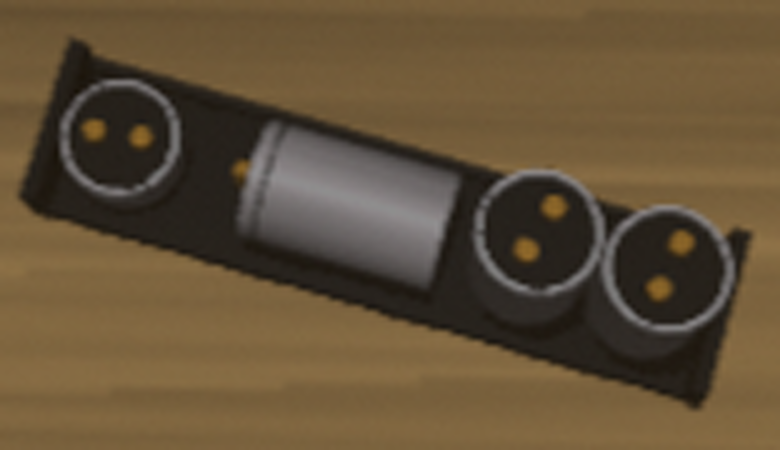

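View pics/topb.png

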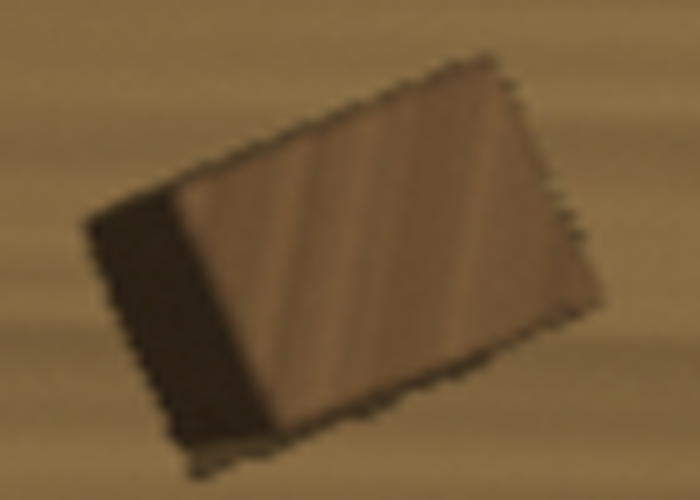

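View pics/scc.png

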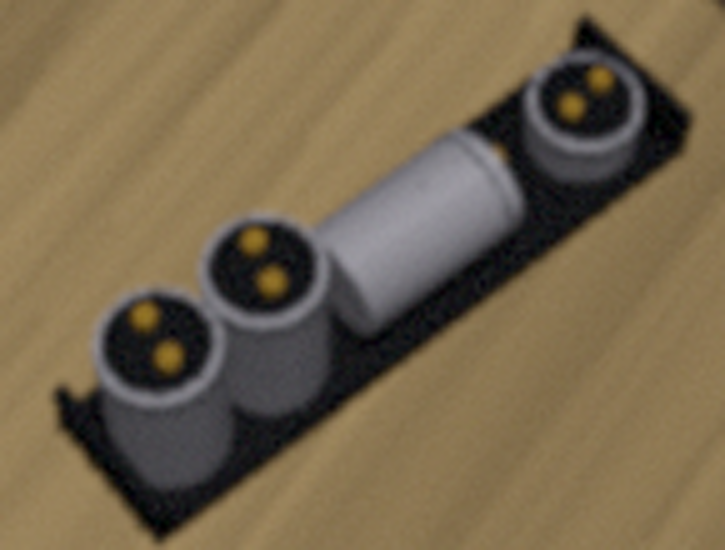

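```bash
cat > h.py <<'E'
from rig import *
import cv2, numpy as np, os, json
def cam(d):
    R=cv2.Rodrigues(np.array(d["rvec"],float))[0]; t=np.array(d["tvec"],float).ravel(); return d["camera_matrix"],R,t
def ray(d,px,z):
    K,R,t=cam(d); c=-R.T@t
    v=R.T@np.linalg.solve(K,np.array([px[0],px[1],1.])); s=(z-c[2])/v[2]; return c+s*v
def proj(d,P):
    K,R,t=cam(d); return cv2.projectPoints(np.array(P,float).reshape(-1,3),np.array(d["rvec"],float),t,K,None)[0].reshape(-1,2)
E
python3 - <<'E'
from h import *
d=get_image("top"); s=get_image("scene")
np.set_printoptions(precision=4,suppress=True)
def T(X,Y,z,o=(255,155),f=5): return ray(d,((X+.5)/f-.5+o[0],(Y+.5)/f-.5+o[1]),z)
def S(X,Y,z,o=(255,155),f=5): return ray(s,((X+.5)/f-.5+o[0],(Y+.5)/f-.5+o[1]),z)
print("short",T(120,137,.038),S(585,105,.038))
print("next",T(539,231,.098),S(266,271,.098))
print("end",T(668,269,.098),S(160,346,.098))
print("walls top",T(75,40,.036),T(25,195,.036),T(748,235,.036),T(700,405,.012))
print("can sides: top end",T(280,123,.034),T(248,238,.034),"foot",T(460,175,.034),T(430,297,.034))
print("terminal",T(240,170,.034))
for n,P in dict(a=(180,187),b=(490,60),c=(605,298),dd=(283,430)).items(): print("block",n,T(*P,.09,(425,220),10))
for n,P in dict(a=(90,220),b=(190,475)).items(): print("blockbot",n,T(*P,.0,(425,220),10))
E
```

```text
short [0.586  0.1308 0.038 ] [0.5891 0.1301 0.038 ]
next [ 0.5349 -0.059   0.098 ] [ 0.5378 -0.058   0.098 ]
end [ 0.5196 -0.1141  0.098 ] [ 0.5226 -0.1129  0.098 ]
walls top [0.6323 0.1541 0.036 ] [0.5582 0.1737 0.036 ] [ 0.5466 -0.158   0.036 ] [ 0.4709 -0.1393  0.012 ]
can sides: top end [0.5951 0.0573 0.034 ] [0.5406 0.0704 0.034 ] foot [ 0.5722 -0.0264  0.034 ] [ 0.5151 -0.0136  0.034 ]
terminal [0.5724 0.0751 0.034 ]
block a [ 0.4593 -0.23    0.09  ]
block b [ 0.4879 -0.2962  0.09  ]
block c [ 0.4379 -0.3185  0.09  ]
block dd [ 0.4086 -0.2504  0.09  ]
blockbot a [ 0.4604 -0.2311  0.    ]
blockbot b [ 0.4023 -0.2529  0.    ]
```

```bash
cat >> h.py <<'E'
from scipy.spatial.transform import Rotation as Ro
np.set_printoptions(precision=4,suppress=True)
def pose():
    s=get_state(); q=s["ee_rot"]; return np.array(s["position"]),Ro.from_quat([q[1],q[2],q[3],q[0]])
U=None
def top_rot(yawy,tilt=0):
    "tool down, y axis at yaw (deg); then turned by tilt about tool y"
    a=np.radians(yawy); y=np.array([np.cos(a),np.sin(a),0]); z=np.array([0,0,-1.]); x=np.cross(y,z)
    return Ro.from_matrix(np.c_[x,y,z])*Ro.from_rotvec([0,np.radians(tilt),0])
def goto(p,R,base=None):
    p0,R0=base or pose()
    t=R0.inv().apply(np.array(p)-p0)*1e3; w=(R0.inv()*R).as_rotvec(degrees=True)
    print("row",np.round(t,1),np.round(w,1),"mm",round(np.linalg.norm(t)),"deg",round(np.linalg.norm(w)))
E
python3 - <<'E'
from h import *
d=get_image("wrist");K,R,t=cam(d);p,Rt=pose()
c=-R.T@t; print("cam in tool",Rt.inv().apply(c-p),"dir",Rt.inv().apply(R[2]),"camx",Rt.inv().apply(R[0]))
goto([.50,.01,.36],top_rot(-15.2))
E
```

```text
cam in tool [ 0.0785 -0.0002 -0.1243] dir [-0.3021  0.0008  0.9533] camx [-0.0006  1.     -0.001 ]
row [-472.  -409.7 -109.8] [-0.  0. 87.] mm 635 deg 87
```

```bash
python3 - <<'E'
from h import *
goto([.575,.08,.36],top_rot(-15.2))
E
```

```text
row [-521.5 -319.8 -109.8] [-0.  0. 87.] mm 621 deg 87
```

```bash
python3 -m jog '[-52,-32,-60,0,0,9, -104,-64,-110,0,0,18, -156,-96,-110,0,0,27, -208,-128,-110,0,0,36, -260,-160,-110,0,0,45, -312,-192,-110,0,0,54, -365,-224,-110,0,0,63, -417,-256,-110,0,0,72, -469,-288,-110,0,0,80, -521,-320,-110,0,0,87]' 0; python3 -m jog '[0,0,0,0,0,0,0,0,0,0,0,0,0,0,0,0,0,0]'
python3 - <<'E'
from h import *
print(get_state()["qpos"],pose()[0])
d=get_image("wrist"); cv2.imwrite("pics/w1.png",d["frame"][:,:,::-1])
E
```

```text
clock: 1.55
position: [0.5614, 0.0951, 0.3604]
ee_rot: [-0.0, 0.795, 0.606, 0.0]
contact_force: [-0.1, 0.0, -0.8]
width: 0.0856
clock: 1.92
position: [0.5595, 0.0979, 0.3606]
ee_rot: [-0.0, 0.794, 0.608, 0.0]
contact_force: [-0.2, 0.3, -0.2]
width: 0.0857
[0.0504 0.2252 1.3079 0.0005 1.6084 0.313 ] [0.5595 0.0979 0.3606]
```

View pics/w1.png

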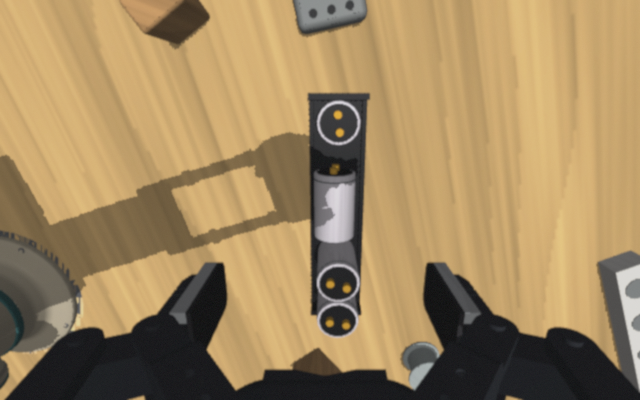

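```bash
python3 - <<'E'
import cv2
t=cv2.imread("pics/w1.png")
a=cv2.resize(t[85:215,295:380],None,fx=4.5,fy=4.5,interpolation=cv2.INTER_CUBIC)
b=cv2.resize(t[215:345,295:380],None,fx=4.5,fy=4.5,interpolation=cv2.INTER_CUBIC)
cv2.imwrite("pics/w1c.png",cv2.hconcat([a,b])); print(a.shape)
E
```

```text
(585, 382, 3)
```

View pics/w1c.png

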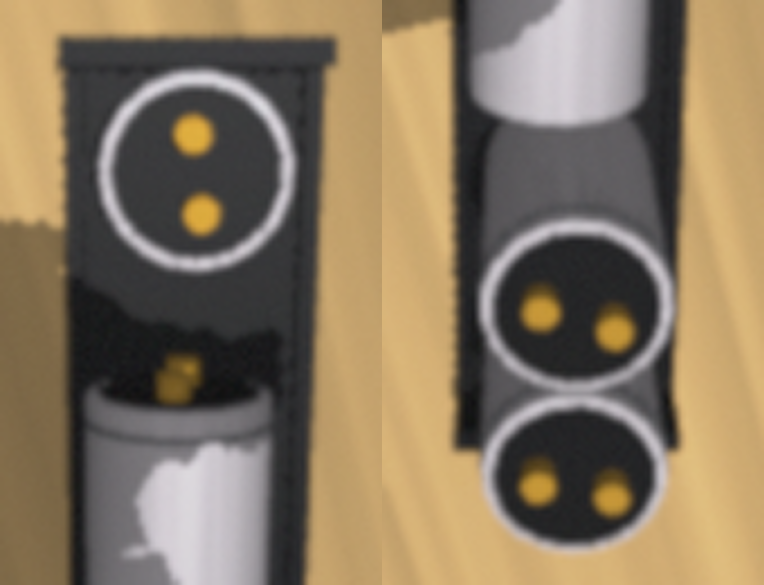

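```bash
python3 - <<'E'
from h import *
d=get_image("wrist")
def A(X,Y,z): return ray(d,((X+.5)/4.5-.5+295,(Y+.5)/4.5-.5+85),z)
def B(X,Y,z): return ray(d,((X+.5)/4.5-.5+295,(Y+.5)/4.5-.5+215),z)
sh=A(197,171,.038);nx=B(195,303,.098);en=B(193,472,.098)
print(sh,nx,en)
u=(sh-en)[:2];u/=np.linalg.norm(u);v=np.array([u[1],-u[0]])
print("yaw",np.degrees(np.arctan2(-u[0],u[1])), "dist",np.linalg.norm((sh-nx)[:2]),np.linalg.norm((nx-en)[:2]))
f=lambda P:(P[:2]@u,P[:2]@v)
print("sh,nx,en",f(sh),f(nx),f(en))
for n,P in dict(wallL=A(62,42,.036),wallR=A(335,42,.036),railL=A(70,300,.012),railR=A(315,300,.012),railLb=B(75,440,.012),railRb=B(295,440,.012),
  capL=A(84,500,.034),capR=A(272,500,.034),rimL=A(86,395,.034),rimR=A(273,388,.034),footL=B(88,85,.034),footR=B(263,85,.034),footlowtop=B(175,126,.050),rimtop=A(180,375,.062)).items(): print(n,P,f(P))
E
```

```text
[0.5857 0.1328 0.038 ] [ 0.5343 -0.0565  0.098 ] [ 0.5195 -0.1117  0.098 ]
yaw -15.152092690787958 dist 0.19612911740728006 0.057135710296640406
sh,nx,en (np.float64(0.2812702712782535), np.float64(0.5305954626674599)) (np.float64(0.0851412186671283), np.float64(0.5304360361291293)) (np.float64(0.02800573079592432), np.float64(0.5305954626674598))
wallL [0.558  0.1766 0.036 ] (np.float64(0.31635544230172774), np.float64(0.4924260922878609))
wallR [0.6317 0.1568 0.036 ] (np.float64(0.3164715986526743), np.float64(0.5687934641169449))
railL [0.5384 0.1028 0.012 ] (np.float64(0.239969530242617), np.float64(0.49280299717447446))
railR [0.6117 0.0831 0.012 ] (np.float64(0.24009308620772876), np.float64(0.568674083649438))
railLb [ 0.4685 -0.1506  0.012 ] (np.float64(-0.02290943393337272), np.float64(0.4916244501733989))
railRb [ 0.5453 -0.1712  0.012 ] (np.float64(-0.022750529907458725), np.float64(0.5711220594568923))
capL [0.5276 0.0456 0.034 ] (np.float64(0.18192336988039864), np.float64(0.49735868834850816))
capR [0.5834 0.0306 0.034 ] (np.float64(0.18202275372590884), np.float64(0.5551517235201175))
rimL [0.5371 0.0772 0.034 ] (np.float64(0.21493116246350402), np.float64(0.4982445887847852))
rimR [0.5919 0.0647 0.034 ] (np.float64(0.21717585343929297), np.float64(0.5544554605922323))
footL [ 0.5136 -0.0092  0.034 ] (np.float64(0.12535908536879223), np.float64(0.498146186533323))
footR [ 0.5674 -0.0237  0.034 ] (np.float64(0.12545960227289243), np.float64(0.5538888814639233))
footlowtop [ 0.5382 -0.023   0.05  ] (np.float64(0.11849377716615589), np.float64(0.52554109462307))
rimtop [0.5667 0.0818 0.062 ] (np.float64(0.22713560448767328), np.float64(0.5256510072788494))
```

```bash
cat >> h.py <<'E'
u=np.array([np.sin(np.radians(15.15)),np.cos(np.radians(15.15))]);v=np.array([u[1],-u[0]])
def L(s,vv,z): return np.r_[s*u+vv*v,z]
YAW=-15.15
def lane(P): return P[:2]@u,P[:2]@v
E
python3 - <<'E'
from h import *
pre=L(.244,.5263,.115);R=top_rot(YAW,-40)
goto(pre,R)
goto(L(.180,.5263,.038),R,(pre,R))
E
```

```text
row [  3.   11.8 245.8] [  0.1 -40.    0.1] mm 246 deg 40
row [  0.5   0.  100.1] [0. 0. 0.] mm 100 deg 0
```

```bash
python3 -m jog '[1,2,30,0,-10,0, 1,4,70,0,-20,0, 2,7,110,0,-30,0, 3,10,160,0,-40,0, 3,12,210,0,-40,0, 3,12,246,0,-40,0, 3,12,246,0,-40,0, 3,12,246,0,-40,0]' 0
python3 - <<'E'
from h import *
print(get_state()["qpos"],pose()[0],lane(pose()[0]))
goto(L(.180,.5263,.038),top_rot(YAW,-40))
d=get_image("wrist"); cv2.imwrite("pics/w2.png",d["frame"][:,:,::-1])
E
```

```text
clock: 3.02
position: [0.5734, 0.0971, 0.116]
ee_rot: [0.209, 0.746, 0.571, -0.271]
contact_force: [-0.5, 0.2, 0.4]
width: 0.0853
[ 0.3599  0.6249  1.4808 -0.5511  1.5013  0.7969] [0.5734 0.0971 0.116 ] (np.float64(0.243584184546752), np.float64(0.528089714572219))
row [  1.4  -2.  100.6] [ 0.1 -0.1 -0. ] mm 101 deg 0
```

View pics/w2.png

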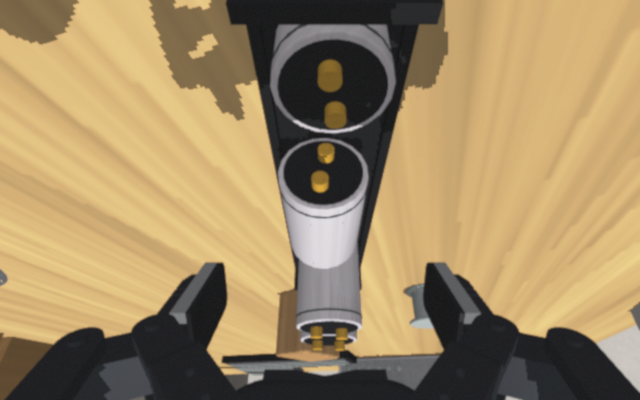

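```bash
python3 -m jog '[0,-1,35,0,0,0, 1,-2,65,0,0,0, 1,-2,85,0,0,0, 1,-2,95,0,0,0, 1,-2,101,0,0,0, 1,-2,101,0,0,0, 1,-2,101,0,0,0]' 0
python3 - <<'E'
from h import *
print(get_state()["contact_force"],pose()[0],lane(pose()[0]))
d=get_image("wrist"); cv2.imwrite("pics/w3.png",d["frame"][:,:,::-1])
d=get_image("scene"); cv2.imwrite("pics/s3.png",cv2.resize(d["frame"][120:290,220:430,::-1],None,fx=3.5,fy=3.5))
E
```

```text
clock: 3.95
position: [0.5547, 0.0356, 0.0369]
ee_rot: [0.208, 0.746, 0.571, -0.271]
contact_force: [0.5, 0.3, 0.3]
width: 0.0855
[0.4788 0.3342 0.2648] [0.5547 0.0356 0.0369] (np.float64(0.179325943412052), np.float64(0.5260698451376478))
```

View pics/w3.png

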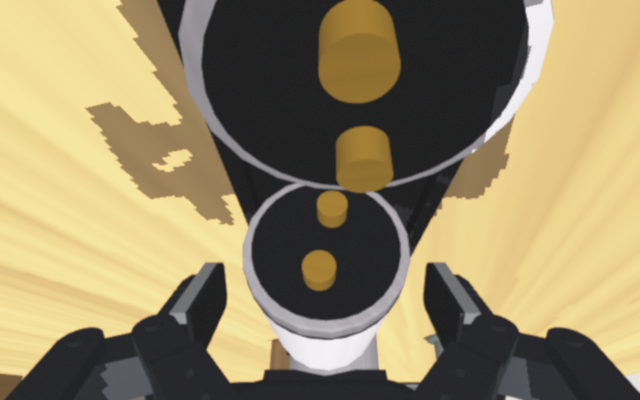

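View pics/s3.png

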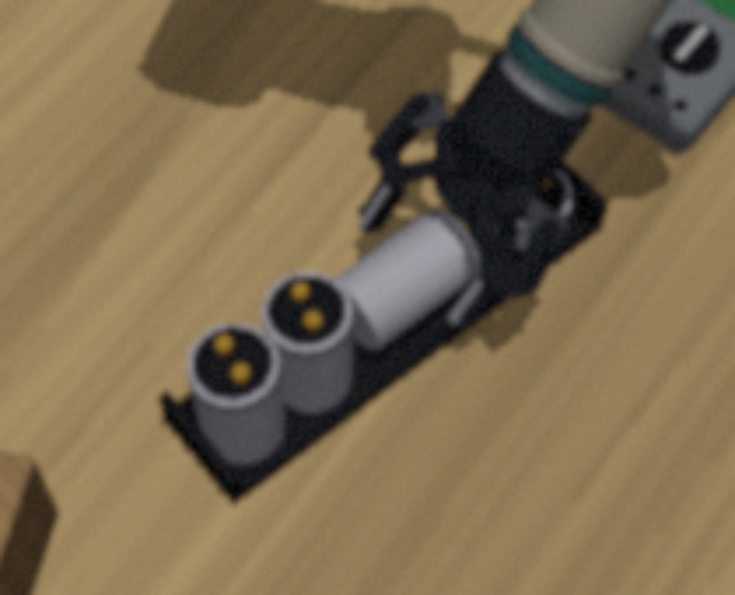

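```bash
python3 -m jog '[0,0,0,0,0,0,0,0,0,0,0,0,0,0,0,0,0,0,0,0,0,0,0,0,0,0,0,0,0,0,0,0,0,0,0,0,0,0,0,0,0,0]' 1 50
python3 - <<'E'
from h import *
print(get_state()["width"],get_state()["contact_force"],pose()[0],lane(pose()[0]))
d=get_image("wrist"); cv2.imwrite("pics/w4.png",d["frame"][:,:,::-1])
R=top_rot(YAW,-40)
goto(pose()[0]+[0,0,.15],R)
E
```

```text
clock: 4.92
position: [0.5544, 0.0354, 0.0366]
ee_rot: [0.208, 0.746, 0.571, -0.271]
contact_force: [1.8, 4.4, 5.0]
width: 0.0541
0.05407160428180599 [1.8    4.3844 5.0285] [0.5544 0.0354 0.0366] (np.float64(0.17902256696162416), np.float64(0.5258879901782108))
row [ -96.4    0.1 -115. ] [ 0. -0. -0.] mm 150 deg 0
```

View pics/w4.png

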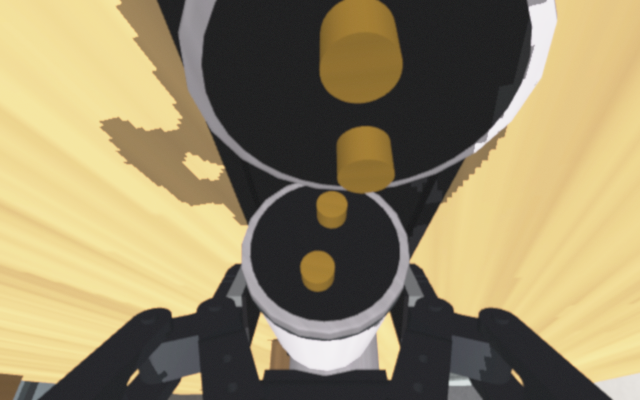

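```bash
python3 -m jog '[-6,0,-8,0,0,0, -13,0,-15,0,0,0, -26,0,-31,0,0,0, -45,0,-54,0,0,0, -64,0,-77,0,0,0, -84,0,-100,0,0,0, -96,0,-115,0,0,0, -96,0,-115,0,0,0]'
python3 - <<'E'
from h import *
print(get_state()["width"],get_state()["contact_force"],pose()[0],lane(pose()[0]))
d=get_image("wrist"); cv2.imwrite("pics/w5.png",d["frame"][:,:,::-1])
d=get_image("scene"); cv2.imwrite("pics/s5.png",cv2.resize(d["frame"][100:290,200:430,::-1],None,fx=3,fy=3))
p=pose()
for a in (10,50): goto([.40,.03,.20],top_rot(YAW,a))
E
```

```text
clock: 5.98
position: [0.5546, 0.0357, 0.1877]
ee_rot: [0.208, 0.747, 0.571, -0.27]
contact_force: [-0.1, -0.3, -3.5]
width: 0.0541
0.05411579180268057 [-0.1447 -0.2546 -3.5206] [0.5546 0.0357 0.1877] (np.float64(0.17943496328815617), np.float64(0.52602563766821))
row [ -44.2 -146.8   18.3] [-0.1 50.   0. ] mm 154 deg 50
row [ -44.2 -146.8   18.3] [-0.1 90.  -0. ] mm 154 deg 90
```

View pics/w5.png

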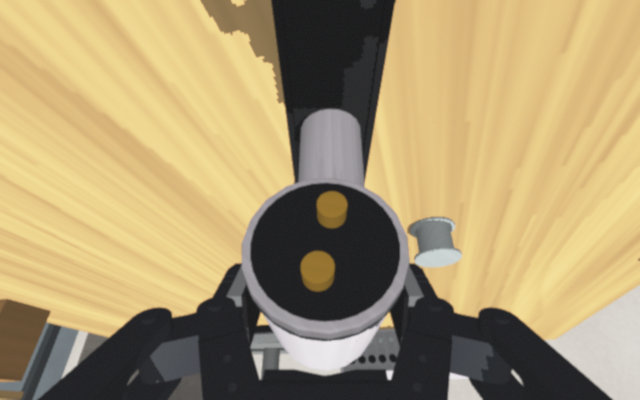

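View pics/s5.png

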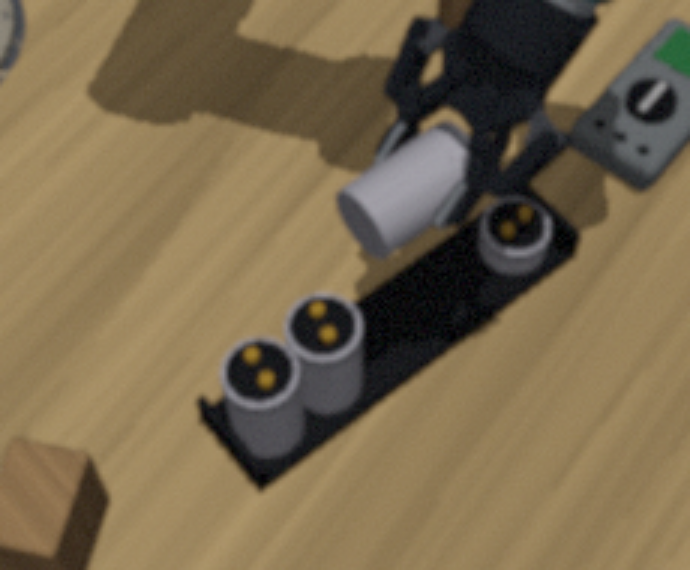

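```bash
python3 - <<'E'
from h import *
p=pose();R=top_rot(YAW,50)
goto([.42,.02,.20],R)
E
python3 -m jog '[-8,-20,2,0,10,0, -15,-45,4,0,20,0, -22,-70,6,0,30,0, -28,-95,9,0,40,0, -34,-115,12,0,50,0, -40,-122,14,0,60,0, -44,-122,17,0,70,0, -50,-122,20,0,80,0, -51,-124,19,0,90,0, -51,-124,19,0,90,0]'
python3 - <<'E'
from h import *
print(get_state()["qpos"],get_state()["width"],get_state()["contact_force"],pose()[0],lane(pose()[0]))
goto([.42,.02,.20],top_rot(YAW,50))
E
```

```text
row [ -47.6 -124.9   21.1] [-0.1 90.  -0. ] mm 135 deg 90
clock: 7.32
position: [0.4198, 0.0167, 0.2017]
ee_rot: [-0.259, 0.722, 0.548, 0.334]
contact_force: [-0.1, 0.1, -3.6]
width: 0.0543
[-0.7612  0.2331  2.067   0.7485  1.4153 -0.8363] 0.05433489227818651 [-0.1467  0.1121 -3.6032] [0.4198 0.0167 0.2017] (np.float64(0.12582279820381156), np.float64(0.40088596599952325))
row [ 0.8 -0.7  3.6] [-0.1  0.  -0.5] mm 4 deg 1
```

```bash
python3 - <<'E'
from h import *
d=get_image("scene"); cv2.imwrite("pics/s6.png",cv2.resize(d["frame"][60:260,150:400,::-1],None,fx=3,fy=3))
d=get_image("wrist"); cv2.imwrite("pics/w6.png",d["frame"][:,:,::-1])
p=pose()[0]; goto([p[0],p[1],.07],top_rot(YAW,50))
E
```

```text
row [-102.1    0.3   86. ] [-0.1  0.1 -0.1] mm 134 deg 0
```

View pics/s6.png

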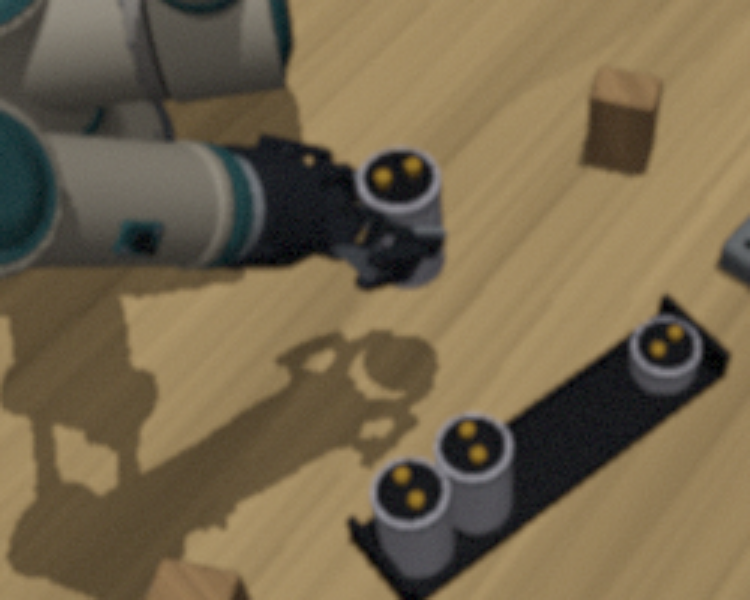

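View pics/w6.png

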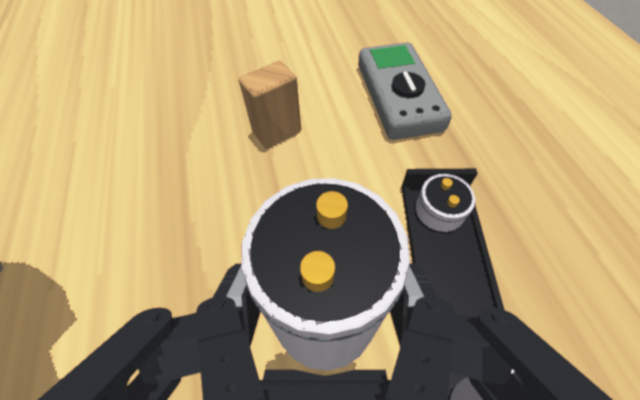

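```bash
python3 -m jog '[-20,0,17,0,0,0, -45,0,38,0,0,0, -70,0,59,0,0,0, -90,0,76,0,0,0, -102,0,86,0,0,0, -102,0,86,0,0,0, -102,0,86,0,0,0]'
python3 -m jog '[-2,0,2,0,0,0, -4,0,3,0,0,0, -5,0,4,0,0,0, -5,0,4,0,0,0]'
```

```text
clock: 8.3
position: [0.4216, 0.0189, 0.0716]
ee_rot: [-0.256, 0.719, 0.551, 0.336]
contact_force: [-0.4, -0.2, -3.1]
width: 0.0544
clock: 8.8
position: [0.4211, 0.0185, 0.0644]
ee_rot: [-0.257, 0.72, 0.551, 0.336]
contact_force: [0.4, 0.2, -3.2]
width: 0.0546
```

```bash
python3 -m jog '[-2,0,1.5,0,0,0, -3,0,2.5,0,0,0, -3,0,2.5,0,0,0]';python3 -m jog '[-1,0,0.8,0,0,0, -1.5,0,1.2,0,0,0, -1.5,0,1.2,0,0,0]'
python3 -m jog '[-0.7,0,0.6,0,0,0, -1,0,0.8,0,0,0, -1,0,0.8,0,0,0]'
```

```text
clock: 9.18
position: [0.421, 0.0186, 0.0605]
ee_rot: [-0.257, 0.72, 0.551, 0.336]
contact_force: [0.3, 1.0, -3.9]
width: 0.0541
clock: 9.55
position: [0.421, 0.0186, 0.0586]
ee_rot: [-0.257, 0.72, 0.551, 0.336]
contact_force: [1.4, 0.2, -4.0]
width: 0.0541
clock: 9.93
position: [0.421, 0.0185, 0.0574]
ee_rot: [-0.257, 0.72, 0.551, 0.336]
contact_force: [-0.4, 0.1, -2.9]
width: 0.0548
```

```bash
python3 -m jog '[-0.7,0,0.6,0,0,0, -1,0,0.8,0,0,0, -1,0,0.8,0,0,0]'; python3 -m jog '[-0.7,0,0.6,0,0,0, -1,0,0.8,0,0,0, -1,0,0.8,0,0,0]'
python3 - <<'E'
from h import *
print(get_state()["contact_force"])
d=get_image("scene"); cv2.imwrite("pics/s7.png",cv2.resize(d["frame"][60:260,150:400,::-1],None,fx=3,fy=3))
E
```

```text
clock: 10.3
position: [0.421, 0.0185, 0.0561]
ee_rot: [-0.257, 0.72, 0.551, 0.336]
contact_force: [-0.5, 0.1, -3.8]
width: 0.0544
clock: 10.68
position: [0.4211, 0.0187, 0.0556]
ee_rot: [-0.257, 0.719, 0.551, 0.336]
contact_force: [-1.9, -3.2, 4.9]
width: 0.0544
[-1.9354 -3.1573  4.8838]
```

View pics/s7.png

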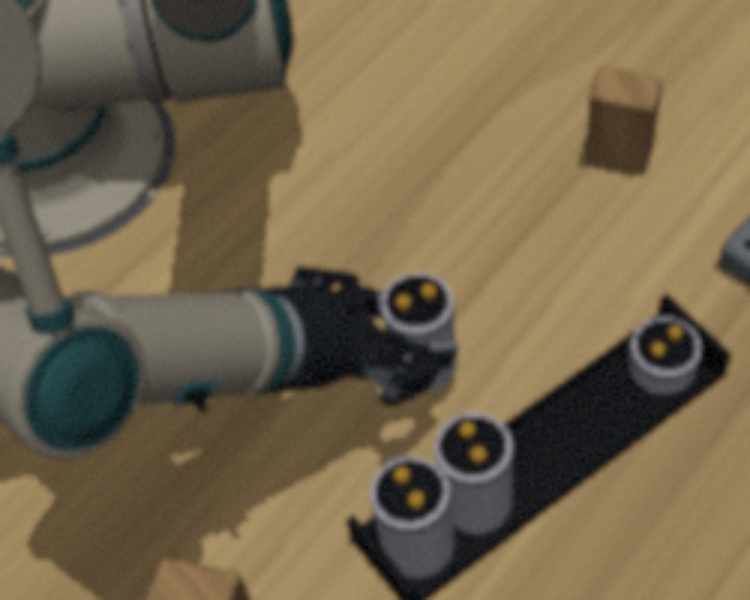

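```bash
python3 -m jog '[0,0,0,0,0,0,0,0,0,0,0,0,0,0,0,0,0,0,0,0,0,0,0,0,0,0,0,0,0,0,0,0,0,0,0,0]' 0; python3 -m jog '[0,0,-15,0,0,0,0,0,-40,0,0,0,0,0,-75,0,0,0,0,0,-110,0,0,0,0,0,-130,0,0,0,0,0,-130,0,0,0]'
python3 - <<'E'
from h import *
print(get_state()["qpos"],get_state()["contact_force"])
d=get_image("scene"); cv2.imwrite("pics/s8.png",cv2.resize(d["frame"][60:260,150:400,::-1],None,fx=3,fy=3))
goto(np.array([.421,.0185,0])+np.r_[.03*u,.26],top_rot(YAW,0))
E
```

```text
clock: 11.48
position: [0.421, 0.0185, 0.0548]
ee_rot: [-0.257, 0.72, 0.551, 0.336]
contact_force: [0.5, 0.5, -0.8]
width: 0.0859
clock: 12.22
position: [0.3954, -0.0796, 0.1391]
ee_rot: [-0.255, 0.72, 0.551, 0.336]
contact_force: [0.1, 0.9, -0.3]
width: 0.0852
[-0.9485  0.3806  2.0549  0.6488  1.391  -1.0357] [ 0.1236  0.8816 -0.3065]
row [176.8  -0.2  21.7] [  0.1 -49.9  -0. ] mm 178 deg 50
```

View pics/s8.png

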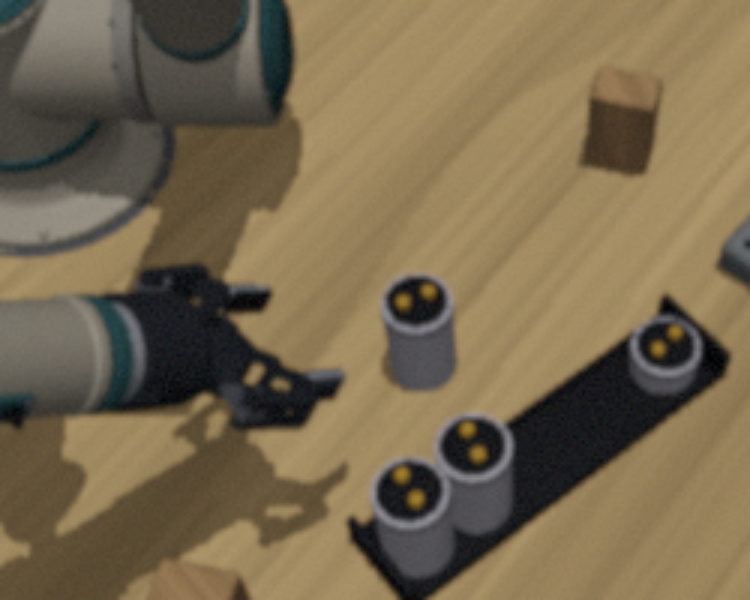

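```bash
python3 -m jog '[25,0,-20,0,0,0, 55,0,-45,0,0,0, 85,0,-70,0,0,0, 100,0,-68,0,-10,0, 118,0,-45,0,-20,0, 138,0,-20,0,-30,0, 158,0,0,0,-40,0, 177,0,22,0,-50,0, 177,0,22,0,-50,0, 177,0,22,0,-50,0]'
python3 - <<'E'
from h import *
print(get_state()["qpos"],pose()[0])
d=get_image("wrist"); cv2.imwrite("pics/w9.png",d["frame"][:,:,::-1])
# rim: bright can top
E
```

```text
clock: 13.52
position: [0.4279, 0.0494, 0.2588]
ee_rot: [-0.001, 0.793, 0.609, -0.001]
contact_force: [-0.7, -0.1, 0.7]
width: 0.0852
[-0.047   0.0517  1.7657  0.0003  1.3271  0.2141] [0.4279 0.0494 0.2588]
```

View pics/w9.png

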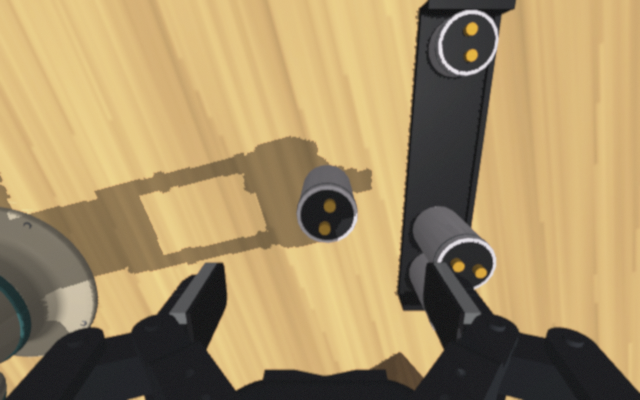

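```bash
python3 - <<'E'
from h import *
d=get_image("wrist")
im=cv2.imread("pics/w9.png")
cv2.imwrite("pics/w9c.png",cv2.resize(im[150:260,280:380],None,fx=5,fy=5,interpolation=cv2.INTER_CUBIC))
c=ray(d,(327.5,213),.092);print(c,lane(c))
for e in [(298,213),(356,213),(327,185),(327,241)]: print(ray(d,e,.092))
E
```

```text
[0.4219 0.0216 0.092 ] (np.float64(0.13105714556069775), np.float64(0.40156466780640504))
[0.396  0.0285 0.092 ]
[0.4468 0.0148 0.092 ]
[0.4283 0.0471 0.092 ]
[ 0.4142 -0.0051  0.092 ]
```

View pics/w9c.png

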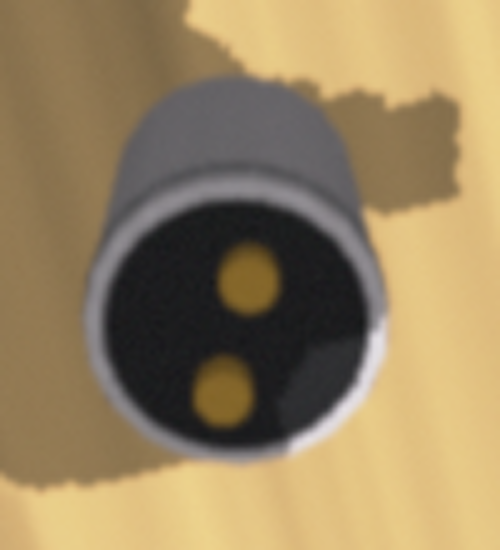

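```bash
python3 - <<'E'
from h import *
goto([.4213,.0212,.078],top_rot(YAW,0))
E
```

```text
row [-26.7   0.4 181. ] [-0.1  0.  -0.2] mm 183 deg 0
```

```bash
python3 -m jog '[-15,0,20,0,0,0, -27,0,60,0,0,0, -27,0,100,0,0,0, -27,0,135,0,0,0, -27,0,160,0,0,0, -27,0,175,0,0,0, -27,0,181,0,0,0, -27,0,181,0,0,0]' 0
python3 -m jog '[0,0,0,0,0,0,0,0,0,0,0,0,0,0,0,0,0,0,0,0,0,0,0,0,0,0,0,0,0,0,0,0,0,0,0,0,0,0,0,0,0,0]' 1 50
python3 - <<'E'
from h import *
d=get_image("wrist"); cv2.imwrite("pics/w10.png",d["frame"][:,:,::-1])
E
```

```text
clock: 14.62
position: [0.4219, 0.0208, 0.0787]
ee_rot: [-0.0, 0.795, 0.606, -0.0]
contact_force: [-0.0, 0.5, -0.1]
width: 0.0855
clock: 15.5
position: [0.4224, 0.0222, 0.0797]
ee_rot: [0.001, 0.794, 0.608, 0.0]
contact_force: [-1.6, -1.8, 5.3]
width: 0.0544
```

View pics/w10.png

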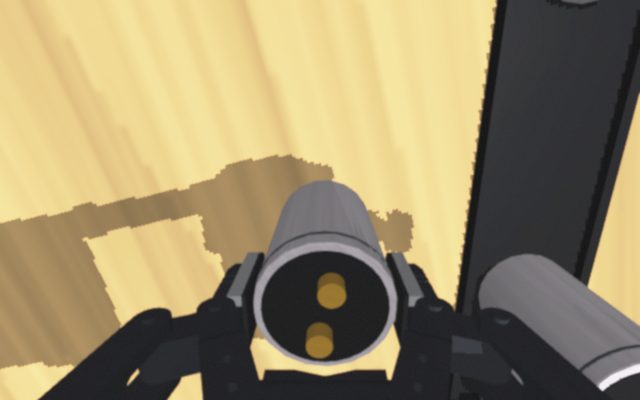

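```bash
python3 - <<'E'
from h import *
d=get_image("wrist")
im=d["frame"][:,:,::-1]
cv2.imwrite("pics/w10c.png",cv2.resize(im[170:380,240:410],None,fx=2.8,fy=2.8,interpolation=cv2.INTER_CUBIC))
c=ray(d,(325,303),.092);print(c,lane(c),pose()[0],lane(pose()[0]))
for e in [(254,303),(396,303),(325,243),(325,365)]: print(ray(d,e,.092))
E
```

```text
[0.4217 0.0232 0.092 ] (np.float64(0.13260458426053448), np.float64(0.40094887183848965)) [0.4224 0.0223 0.0797] (np.float64(0.1318862189210549), np.float64(0.4019011476753138))
[0.3955 0.0303 0.092 ]
[0.4478 0.0161 0.092 ]
[0.4282 0.0474 0.092 ]
[ 0.414  -0.0051  0.092 ]
```

View pics/w10c.png

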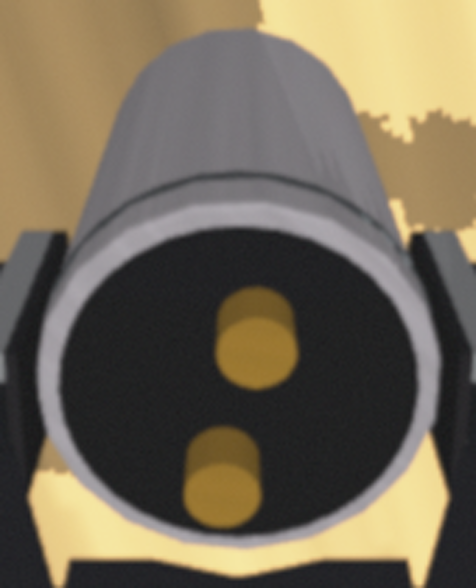

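```bash
python3 - <<'E'
from h import *
R=top_rot(YAW,0)
goto(L(.1319,.402,.215),R)
goto(L(.152,.5308,.215),R); goto(L(.152,.5308,.10),R)
E
```

```text
row [  -0.     0.3 -135.3] [0.1 0.  0. ] mm 135 deg 0
row [  20.   129.1 -135.1] [0.1 0.  0. ] mm 188 deg 0
row [ 20.  128.9 -20.1] [0.1 0.  0. ] mm 132 deg 0
```

```bash
python3 -m jog '[0,0,-10,0,0,0, 0,0,-35,0,0,0, 0,0,-75,0,0,0, 0,0,-115,0,0,0, 5,20,-135,0,0,0, 10,55,-135,0,0,0, 15,90,-135,0,0,0, 20,120,-135,0,0,0, 20,129,-135,0,0,0, 20,129,-135,0,0,0]'
python3 -m jog '[0,0,0,0,0,0,0,0,0,0,0,0]'
python3 - <<'E'
from h import *
R=top_rot(YAW,0)
p=pose()[0];print(lane(p),get_state()["width"])
d=get_image("wrist"); cv2.imwrite("pics/w11.png",d["frame"][:,:,::-1])
d=get_image("top"); cv2.imwrite("pics/t11.png",cv2.resize(d["frame"][140:260,240:430,::-1],None,fx=4,fy=4))
goto(L(.152,.5308,.10),R)
E
```

```text
clock: 16.85
position: [0.551, 0.008, 0.2134]
ee_rot: [-0.001, 0.794, 0.608, -0.001]
contact_force: [-0.8, 0.5, -3.9]
width: 0.0543
clock: 17.1
position: [0.5507, 0.0082, 0.214]
ee_rot: [-0.0, 0.794, 0.608, -0.0]
contact_force: [0.4, -0.3, -4.0]
width: 0.0544
(np.float64(0.151805275240784), np.float64(0.5294564861236712)) 0.054431167511285954
row [  0.1   0.9 114.1] [ 0. -0.  0.] mm 114 deg 0
```

View pics/w11.png

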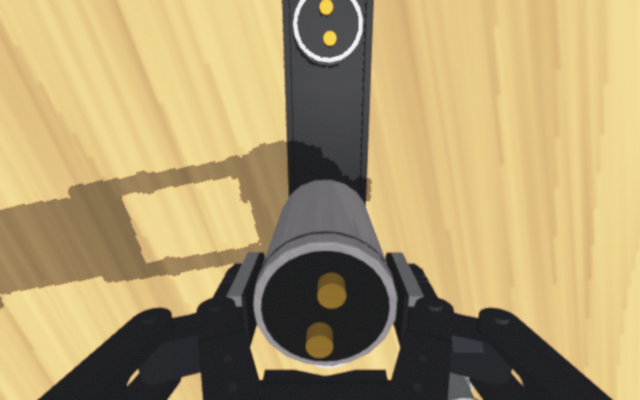

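View pics/t11.png

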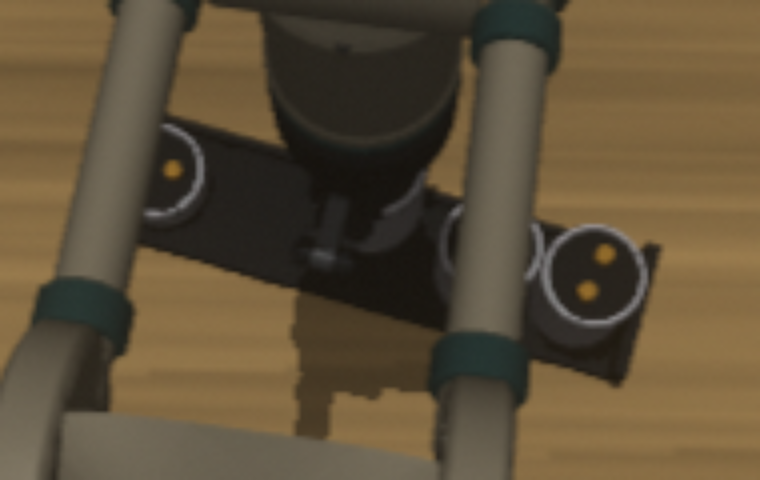

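```bash
python3 -m jog '[0,1,25,0,0,0, 0,1,55,0,0,0, 0,1,85,0,0,0, 0,1,105,0,0,0, 0,1,118,0,0,0, 0,1,124,0,0,0, 0,1,124,0,0,0, 0,1,124,0,0,0]'
python3 - <<'E'
from h import *
p=pose()[0];print(lane(p),get_state()["width"],get_state()["contact_force"])
d=get_image("wrist"); cv2.imwrite("pics/w12.png",d["frame"][:,:,::-1])
E
```

```text
clock: 18.2
position: [0.5535, 0.0076, 0.0907]
ee_rot: [0.001, 0.794, 0.608, 0.001]
contact_force: [-0.2, -0.5, -3.4]
width: 0.0542
(np.float64(0.15197814605093457), np.float64(0.5322412599407798)) 0.05424057364590039 [-0.2284 -0.5077 -3.3787]
```

View pics/w12.png

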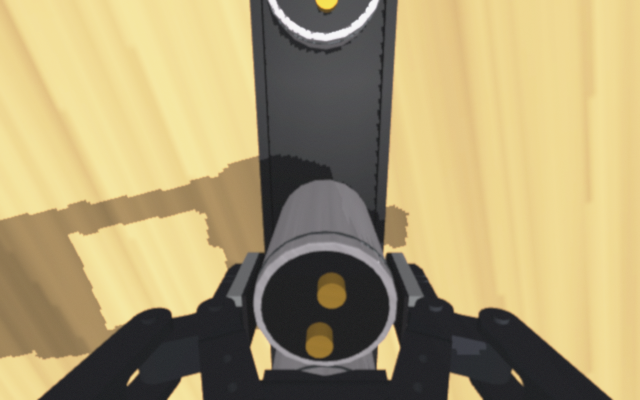

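```bash
python3 -m jog '[-3,-1,0,0,0,0, -6,-1,0,0,0,0, -7.5,-1,0,0,0,0,-7.5,-1,0,0,0,0]'; python3 -m jog '[-0.5,0,0,0,0,0, -1,0,0,0,0,0, -1,0,0,0,0,0]'
```

```text
clock: 18.75
position: [0.5499, 0.0005, 0.0899]
ee_rot: [-0.0, 0.794, 0.608, 0.0]
contact_force: [-0.4, 0.7, -4.0]
width: 0.0544
clock: 19.12
position: [0.5496, -0.0003, 0.0898]
ee_rot: [-0.0, 0.794, 0.608, 0.0]
contact_force: [-0.7, -0.9, -3.8]
width: 0.0546
```

```bash
python3 -m jog '[0,0,1,0,0,0, 0,0,2,0,0,0, 0,0,3,0,0,0,0,0,3,0,0,0]'; python3 -m jog '[0,0,0.6,0,0,0, 0,0,1.2,0,0,0, 0,0,1.2,0,0,0]';python3 -m jog '[0,0,0.6,0,0,0, 0,0,1,0,0,0, 0,0,1,0,0,0]'
```

```text
clock: 19.62
position: [0.5495, -0.0002, 0.0867]
ee_rot: [-0.0, 0.794, 0.608, -0.0]
contact_force: [-0.8, -0.3, -4.2]
width: 0.0539
clock: 20.0
position: [0.5497, -0.0002, 0.0858]
ee_rot: [0.0, 0.794, 0.608, 0.0]
contact_force: [-0.0, -0.4, -1.1]
width: 0.0547
clock: 20.38
position: [0.5496, -0.0003, 0.0858]
ee_rot: [0.0, 0.794, 0.608, 0.0]
contact_force: [-3.0, 0.5, 5.9]
width: 0.0543
```

Seated on the floor (contact at the expected height). Release and rise.

```bash
python3 -m jog '[0,0,0,0,0,0,0,0,0,0,0,0,0,0,0,0,0,0,0,0,0,0,0,0,0,0,0,0,0,0,0,0,0,0,0,0]' 0; python3 -m jog '[0,0,-10,0,0,0,0,0,-35,0,0,0,0,0,-75,0,0,0,0,0,-120,0,0,0,30,0,-160,0,0,0,60,0,-180,0,0,0,80,0,-180,0,0,0,80,0,-180,0,0,0]'
python3 - <<'E'
from h import *
print(lane(pose()[0]),pose()[0])
d=get_image("wrist"); cv2.imwrite("pics/w13.png",d["frame"][:,:,::-1])
E
```

```text
clock: 21.12
position: [0.5496, -0.0003, 0.0846]
ee_rot: [-0.0, 0.794, 0.608, -0.0]
contact_force: [-0.2, -0.1, 0.9]
width: 0.0855
clock: 22.12
position: [0.57, 0.0778, 0.2637]
ee_rot: [-0.0, 0.794, 0.609, -0.001]
contact_force: [0.3, -0.3, 0.6]
width: 0.0857
(np.float64(0.22410146427307875), np.float64(0.529821011036929)) [0.57   0.0778 0.2637]
```

View pics/w13.png

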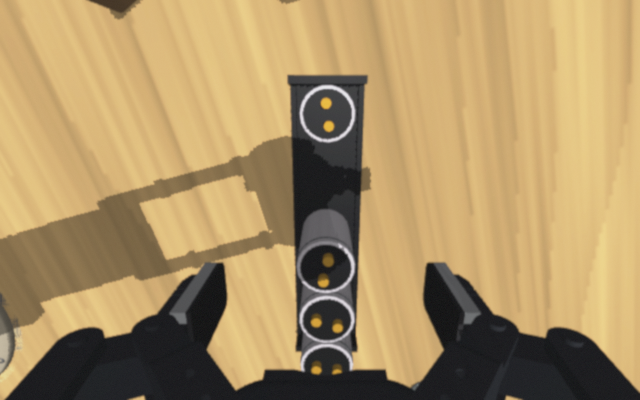

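```bash
python3 - <<'E'
from h import *
d=get_image("wrist"); im=d["frame"][:,:,::-1]
a=cv2.resize(im[70:220,280:375],None,fx=4,fy=4,interpolation=cv2.INTER_CUBIC);b=cv2.resize(im[205:355,280:375],None,fx=4,fy=4,interpolation=cv2.INTER_CUBIC)
cv2.imwrite("pics/w13c.png",cv2.hconcat([a,b]))
E
```

```text
(no output)
```

View pics/w13c.png

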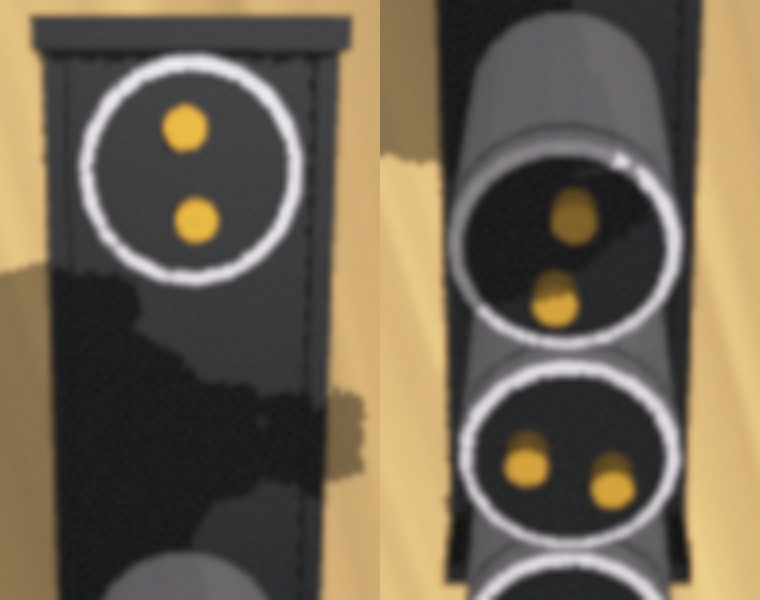

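```bash
python3 - <<'E'
from h import *
d=get_image("wrist")
def Q(X,Y,z,oy): return np.array(lane(ray(d,((X+.5)/4-.5+280,(Y+.5)/4-.5+oy),z)))
for n,xl,xr,y0,y1,z,oy in [("short",81,303,52,286,.038,70),("new",70,302,141,348,.098,205),("next",80,302,358,549,.098,205)]:
    xm=(xl+xr)/2;ym=(y0+y1)/2
    t=Q(xm,y0,z,oy);b=Q(xm,y1,z,oy);l=Q(xl,ym,z,oy);r=Q(xr,ym,z,oy)
    print(n,"s",(t+b)[0]/2,"dia",(t-b)[0],"v",(l+r)[1]/2,"dia",(r-l)[1])
E
```

```text
short s 0.28031665758221136 dia 0.05643378569671892 v 0.5307007740195762 dia 0.055184567697840414
new s 0.1419191527290045 dia 0.055001991455253765 v 0.5293339747853987 dia 0.055091380376819155
next s 0.08337841513506505 dia 0.056475054770705184 v 0.530642241626762 dia 0.05561005762448057
```

```bash
python3 - <<'E'
from h import *
goto([.437,-.247,.30],top_rot(23.4))
E
```

```text
row [-346.7  -43.5  -36.1] [ -0.2   0.  -38.6] mm 351 deg 39
```

```bash
python3 -m jog '[-20,-2,-36,0,0,-2, -60,-7,-36,0,0,-7, -110,-13,-36,0,0,-12, -160,-19,-36,0,0,-18, -210,-26,-36,0,0,-23, -260,-32,-36,0,0,-29, -310,-39,-36,0,0,-34, -347,-43,-36,0,0,-38.6, -347,-43,-36,0,0,-38.6, -347,-43,-36,0,0,-38.6]'
python3 -m jog '[0,0,0,0,0,0,0,0,0,0,0,0]'
python3 - <<'E'
from h import *
print(pose()[0])
d=get_image("wrist"); cv2.imwrite("pics/w14.png",d["frame"][:,:,::-1])
E
```

```text
clock: 23.52
position: [0.4377, -0.2466, 0.3]
ee_rot: [-0.001, 0.549, 0.836, 0.0]
contact_force: [-0.1, 0.3, 0.2]
width: 0.0851
clock: 23.78
position: [0.4386, -0.2459, 0.3006]
ee_rot: [-0.0, 0.548, 0.836, 0.0]
contact_force: [0.1, 0.3, 0.3]
width: 0.085
[ 0.4386 -0.2459  0.3006]
```

View pics/w14.png

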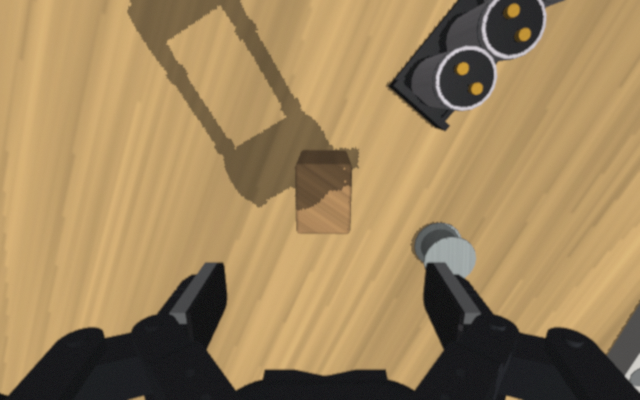

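```bash
python3 - <<'E'
import cv2
im=cv2.imread("pics/w14.png")
cv2.imwrite("pics/w14c.png",cv2.resize(im[140:245,280:370],None,fx=6,fy=5.5,interpolation=cv2.INTER_CUBIC))
E
```

```text
(no output)
```

View pics/w14c.png

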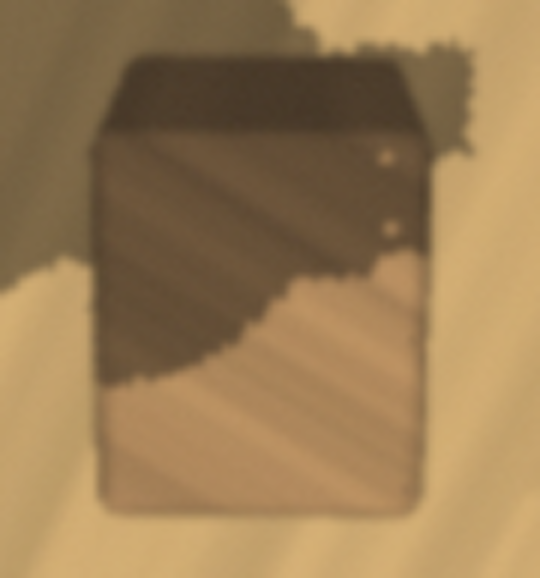

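```bash
python3 - <<'E'
from h import *
d=get_image("wrist")
def Q(X,Y): return ray(d,((X+.5)/6-.5+280,(Y+.5)/5.5-.5+140),.09)
a,b,c,e=Q(95,135),Q(432,135),Q(421,516),Q(99,516)
m=(a+b+c+e)/4;print(a,b,c,e,m)
print(np.linalg.norm(b-a),np.linalg.norm(c-e),np.linalg.norm(a-e),np.linalg.norm(b-c))
for w in (b-a,c-e): print(np.degrees(np.arctan2(w[1],w[0])))
w=a-e+b-c; print("yaw y",np.degrees(np.arctan2(-w[0],w[1])))
goto([m[0],m[1],.07],top_rot(23.4))
E
```

```text
[ 0.4072 -0.249   0.09  ] [ 0.4586 -0.2267  0.09  ] [ 0.4883 -0.2954  0.09  ] [ 0.4359 -0.3182  0.09  ] [ 0.4475 -0.2723  0.09  ]
0.0560691731340578 0.057127994209386725 0.074851066049878 0.07484444345112583
23.484609847756328
23.481350447111055
yaw y 22.950374521674494
row [-27.6  -2.3 230.6] [ 0.  -0.   0.1] mm 232 deg 0
```

```bash
python3 -m jog '[-10,-1,30,0,0,0, -28,-2,80,0,0,0, -28,-2,130,0,0,0, -28,-2,175,0,0,0, -28,-2,205,0,0,0, -28,-2,222,0,0,0, -28,-2,231,0,0,0, -28,-2,231,0,0,0]' 0
python3 -m jog '[0,0,0,0,0,0,0,0,0,0,0,0,0,0,0,0,0,0,0,0,0,0,0,0,0,0,0,0,0,0,0,0,0,0,0,0,0,0,0,0,0,0]' 1 50
python3 - <<'E'
from h import *
p=pose()[0];print(p)
d=get_image("wrist"); cv2.imwrite("pics/w15.png",d["frame"][:,:,::-1])
E
```

```text
clock: 24.88
position: [0.4477, -0.273, 0.0694]
ee_rot: [-0.0, 0.549, 0.836, 0.0]
contact_force: [0.1, -0.7, -0.6]
width: 0.0851
clock: 25.75
position: [0.4484, -0.2737, 0.0707]
ee_rot: [0.001, 0.549, 0.836, 0.0]
contact_force: [-0.2, 0.2, 5.8]
width: 0.0574
[ 0.4484 -0.2737  0.0707]
```

View pics/w15.png

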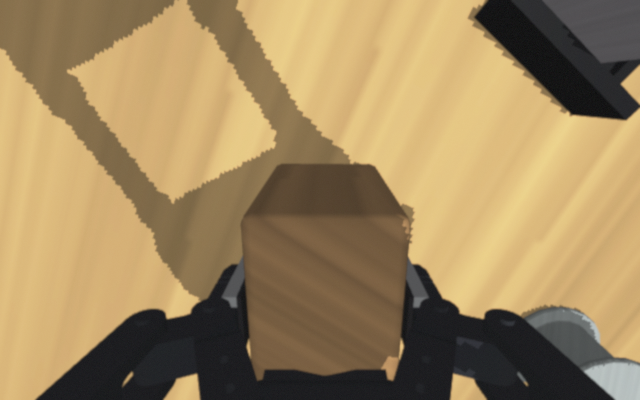

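```bash
python3 - <<'E'
from h import *
d=get_image("wrist");p,R=pose()
for e in [(245,216),(407,216),(325,216)]: print((R.inv().apply(ray(d,e,.0905)-p)*1e3))
m=np.array([.4475,-.2723,.09]);print(R.inv().apply(m-p)*1e3)
R=top_rot(YAW)
goto(p+[0,0,.16],top_rot(23.4))
goto(L(.2113,.5306,.23),R)
E
```

```text
[ 39.5252 -26.8562 -19.905 ]
[ 39.4588  26.0793 -19.8281]
[ 39.4924  -0.7258 -19.867 ]
[  1.5752  -0.2999 -19.2929]
row [  -0.3    0.2 -160. ] [0.1 0.1 0. ] mm 160 deg 0
row [ 263.3  244.2 -159.4] [ 0.1  0.1 38.6] mm 393 deg 39
```

```bash
python3 -m jog '[0,0,-8,0,0,0, 0,0,-25,0,0,0, 0,0,-60,0,0,0, 0,0,-100,0,0,0, 0,0,-135,0,0,0, 0,0,-160,0,0,0, 0,0,-160,0,0,0]'
python3 - <<'E'
from h import *
print(get_state()["width"],get_state()["contact_force"])
goto(L(.2098,.5306,.23),top_rot(YAW))
E
```

```text
clock: 26.72
position: [0.4481, -0.2738, 0.2312]
ee_rot: [0.002, 0.549, 0.836, -0.0]
contact_force: [-0.1, -1.6, -2.1]
width: 0.0573
0.05726592964298083 [-0.1249 -1.6088 -2.1496]
row [262.5 243.4   0.7] [ 0.2  0.2 38.6] mm 358 deg 39
```

```bash
python3 -m jog '[15,14,0,0,0,2, 45,42,0,0,0,6, 80,74,0,0,0,11, 115,107,0,0,0,17, 150,139,0,0,0,22, 185,172,0,0,0,27, 220,204,0,0,0,32, 248,230,0,0,0,36, 262,243,0,0,0,38.6, 262,243,0,0,0,38.6]'
python3 -m jog '[0,0,0,0,0,0,0,0,0,0,0,0]'
python3 - <<'E'
from h import *
print(get_state()["width"],get_state()["contact_force"])
d=get_image("wrist"); cv2.imwrite("pics/w16.png",d["frame"][:,:,::-1])
p=pose()[0];print(lane(p))
goto(L(.2098,.5306,.13),top_rot(YAW))
E
```

```text
clock: 27.98
position: [0.5654, 0.065, 0.2274]
ee_rot: [-0.001, 0.793, 0.609, -0.002]
contact_force: [-1.0, -0.4, -2.3]
width: 0.0574
clock: 28.22
position: [0.5658, 0.0628, 0.2292]
ee_rot: [-0.0, 0.794, 0.607, -0.001]
contact_force: [0.1, -0.0, -1.8]
width: 0.0572
0.057220837087927155 [ 0.119  -0.0466 -1.7962]
(np.float64(0.2085852811693317), np.float64(0.5298175855226882))
row [ 1.2  0.8 99.4] [-0.   0.  -0.1] mm 99 deg 0
```

View pics/w16.png

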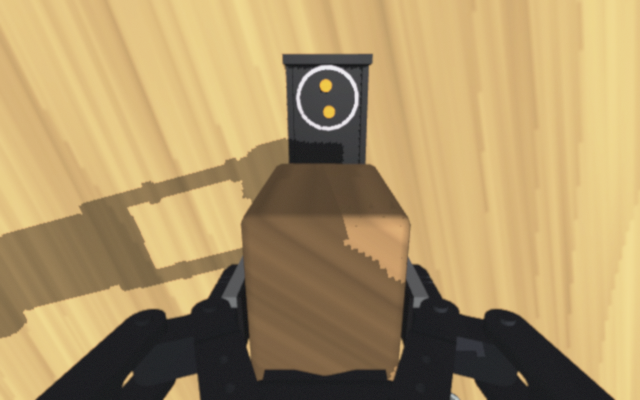

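```bash
python3 -m jog '[2,1,20,0,0,0, 3,1,45,0,0,0, 3,1,70,0,0,0, 3,1,90,0,0,0, 3,1,99,0,0,0, 3,1,99,0,0,0, 3,1,99,0,0,0]'
python3 - <<'E'
from h import *
print(get_state()["width"],get_state()["contact_force"])
d=get_image("wrist"); cv2.imwrite("pics/w17.png",d["frame"][:,:,::-1])
d=get_image("scene"); cv2.imwrite("pics/s17.png",cv2.resize(d["frame"][130:270,230:430,::-1],None,fx=4,fy=4,interpolation=cv2.INTER_CUBIC))
p=pose()[0];print(lane(p))
goto(L(.2098,.5306,.085),top_rot(YAW))
E
```

```text
clock: 29.15
position: [0.5688, 0.0663, 0.1316]
ee_rot: [0.001, 0.794, 0.608, 0.001]
contact_force: [0.4, -0.0, -1.9]
width: 0.0576
0.057624969299663584 [ 0.3721 -0.0265 -1.906 ]
(np.float64(0.21273981882258497), np.float64(0.5316103441089745))
row [-3.  -1.1 46.6] [ 0.1 -0.  -0. ] mm 47 deg 0
```

View pics/w17.png

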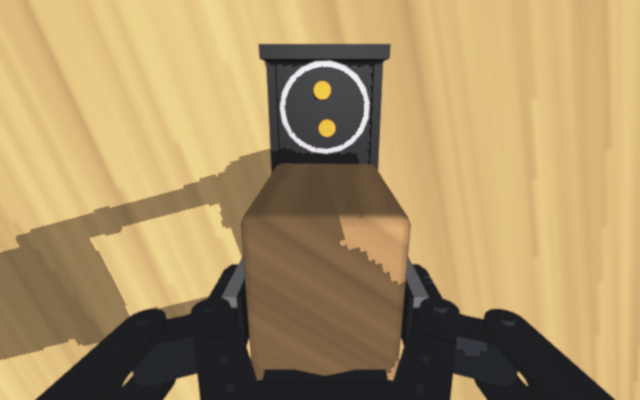

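View pics/s17.png

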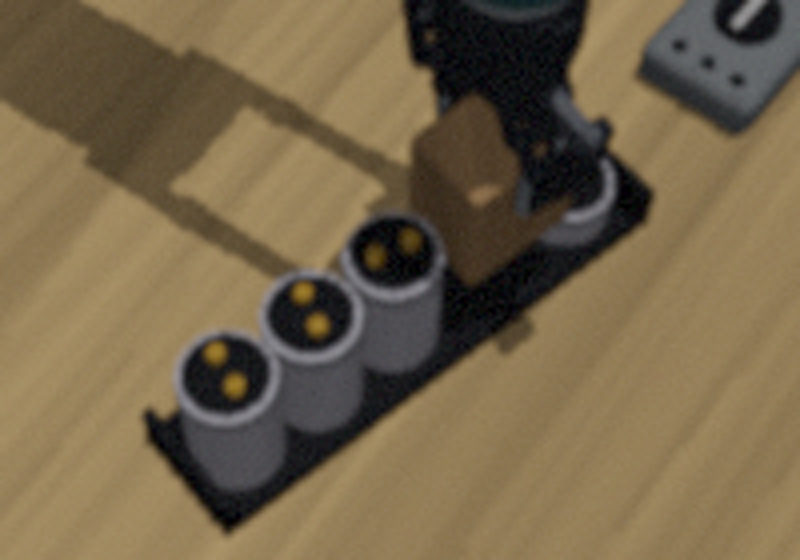

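```bash
python3 - <<'E'
from h import *
d=get_image("wrist"); im=d["frame"][:,:,::-1]
cv2.imwrite("pics/w17c.png",cv2.resize(im[40:225,235:415],None,fx=3.2,fy=3.2,interpolation=cv2.INTER_CUBIC))
for z,e in [(.0609,(325,165)),(.0609,(278,165)),(.0609,(372,165)),(.1509,(325,216)),(.1509,(245,216)),(.1509,(408,216)),(.038,(325,152.5)),(.038,(325,61))]: print(e,np.array(lane(ray(d,e,z))))
E
```

```text
(325, 165) [0.2498 0.5308]
(278, 165) [0.2499 0.5034]
(372, 165) [0.2498 0.5581]
(325, 216) [0.2514 0.5306]
(245, 216) [0.2514 0.5043]
(408, 216) [0.2513 0.5579]
(325, 152.5) [0.2533 0.5308]
(325, 61) [0.3079 0.5309]
```

View pics/w17c.png

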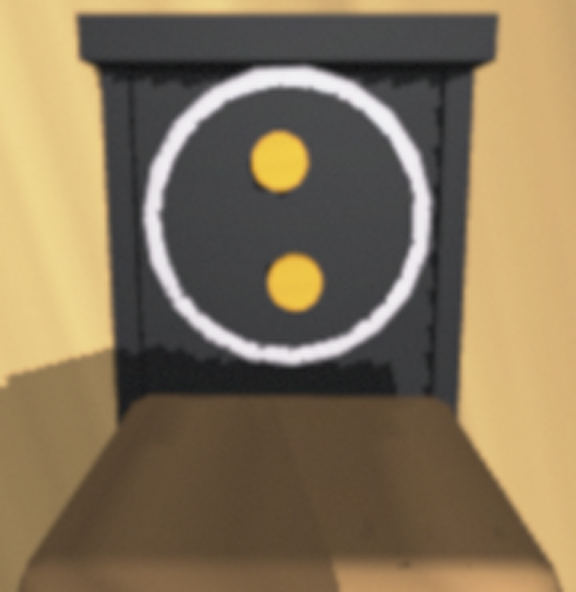

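```bash
python3 -m jog '[-1.5,-0.7,5,0,0,0, -1.5,-0.7,15,0,0,0, -1.5,-0.7,25,0,0,0, -1.5,-0.7,35,0,0,0, -1.5,-0.7,43,0,0,0, -1.5,-0.7,47,0,0,0, -1.5,-0.7,47,0,0,0]'
python3 -m jog '[0,0,1,0,0,0,0,0,3,0,0,0,0,0,5,0,0,0,0,0,5,0,0,0]'
python3 -m jog '[0,0,1,0,0,0,0,0,2,0,0,0,0,0,2,0,0,0]'
```

```text
clock: 30.18
position: [0.5669, 0.0652, 0.0833]
ee_rot: [-0.0, 0.794, 0.608, -0.0]
contact_force: [0.0, -1.2, -1.9]
width: 0.0575
clock: 30.68
position: [0.5668, 0.0652, 0.0785]
ee_rot: [-0.0, 0.794, 0.608, -0.0]
contact_force: [0.5, 0.4, -2.1]
width: 0.0573
clock: 31.05
position: [0.5671, 0.0652, 0.0768]
ee_rot: [0.0, 0.794, 0.608, 0.0]
contact_force: [-1.0, -0.8, -1.7]
width: 0.057
```

```bash
python3 -m jog '[0,0,0.5,0,0,0,0,0,1,0,0,0,0,0,1,0,0,0]'
python3 - <<'E'
from h import *
print(get_state()["contact_force"])
d=get_image("wrist"); cv2.imwrite("pics/w18.png",d["frame"][:,:,::-1])
d=get_image("scene"); cv2.imwrite("pics/s18.png",cv2.resize(d["frame"][130:270,230:430,::-1],None,fx=4,fy=4,interpolation=cv2.INTER_CUBIC))
E
```

```text
clock: 31.42
position: [0.5671, 0.0653, 0.0767]
ee_rot: [0.0, 0.794, 0.608, 0.0]
contact_force: [-1.3, 0.7, 6.4]
width: 0.0575
[-1.2881  0.6652  6.3586]
```

View pics/w18.png

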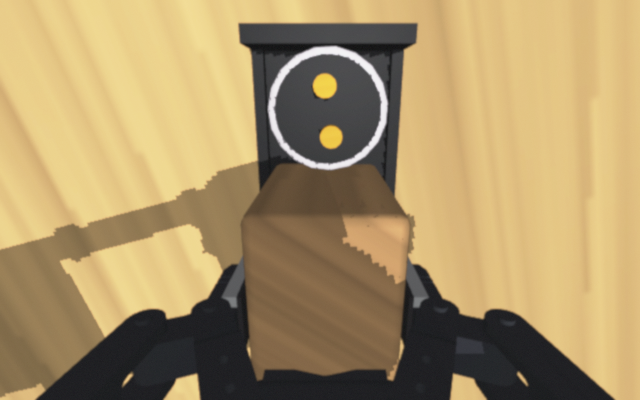

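View pics/s18.png

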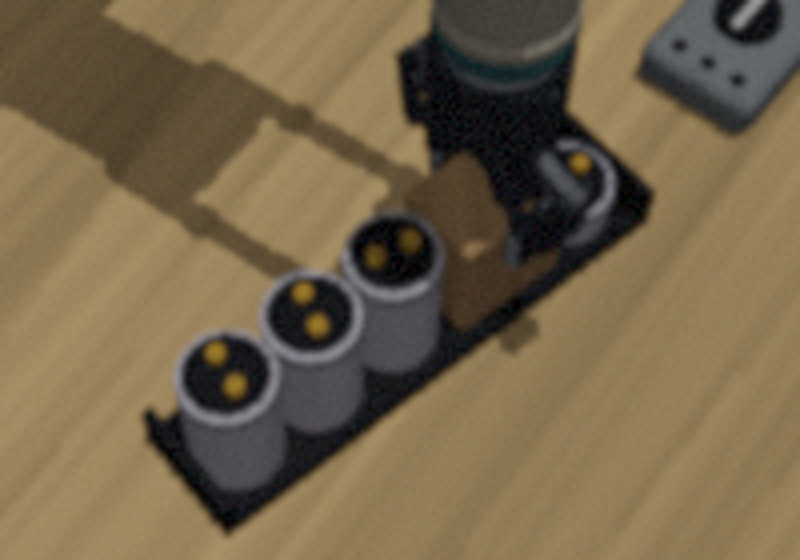

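```bash
python3 -m jog '[0,0,0,0,0,0,0,0,0,0,0,0,0,0,0,0,0,0,0,0,0,0,0,0,0,0,0,0,0,0,0,0,0,0,0,0]' 0; python3 -m jog '[0,0,-10,0,0,0,0,0,-35,0,0,0,0,0,-75,0,0,0,0,0,-120,0,0,0,0,0,-165,0,0,0,0,0,-200,0,0,0,30,0,-220,0,0,0,30,0,-220,0,0,0]'
python3 - <<'E'
from h import *
d=get_image("wrist"); im=d["frame"][:,:,::-1];cv2.imwrite("pics/w19.png",im)
cv2.imwrite("pics/w19c.png",cv2.resize(im[70:330,260:390],None,fx=2.3,fy=2.3,interpolation=cv2.INTER_CUBIC))
d=get_image("scene"); cv2.imwrite("pics/s19.png",cv2.resize(d["frame"][130:270,230:430,::-1],None,fx=4,fy=4,interpolation=cv2.INTER_CUBIC))
E
```

```text
clock: 32.28
position: [0.567, 0.0652, 0.0756]
ee_rot: [-0.0, 0.794, 0.608, 0.0]
contact_force: [-0.1, -0.7, 0.6]
width: 0.0855
clock: 33.28
position: [0.5759, 0.0955, 0.2984]
ee_rot: [0.001, 0.794, 0.608, 0.002]
contact_force: [-0.1, -0.8, 0.1]
width: 0.0857
```

View pics/w19c.png

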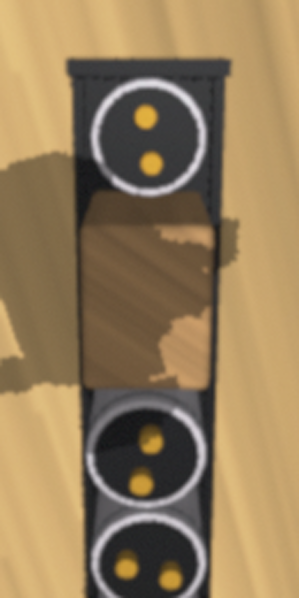

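View pics/s19.png

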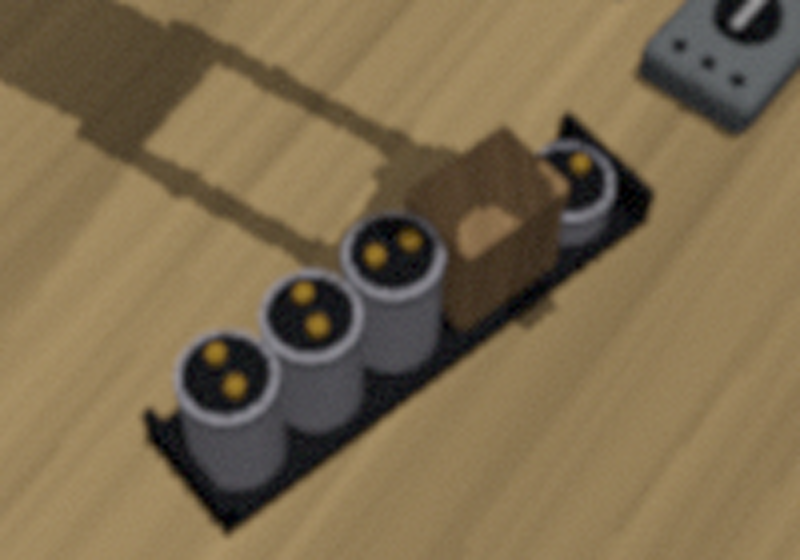

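```bash
python3 - <<'E'
from h import *
d=get_image("wrist")
Q=lambda X,Y,z:np.array(lane(ray(d,((X+.5)/2.3-.5+260,(Y+.5)/2.3-.5+70),z)))
print("block far/near",Q(147,224,.096),Q(147,390,.096),"sides",Q(82,300,.096),Q(214,300,.096))
print("can rim",Q(147,398,.098),Q(147,508,.098),"next top",Q(147,513,.098),"short near",Q(147,195,.038))
a=cv2.imread("pics/top0.png");b=get_image("top")["frame"][:,:,::-1]
cv2.imwrite("pics/t20.png",b); print(get_state()["contact_force"],get_state()["clock"])
E
```

```text
block far/near [0.249  0.5275] [0.1729 0.5274] sides [0.2154 0.4993] [0.2154 0.5565]
can rim [0.1699 0.5274] [0.1133 0.5274] next top [0.1106 0.5274] short near [0.2511 0.5273]
[-0.3627 -0.6107 -0.346 ] 33.475
```

View pics/t20.png

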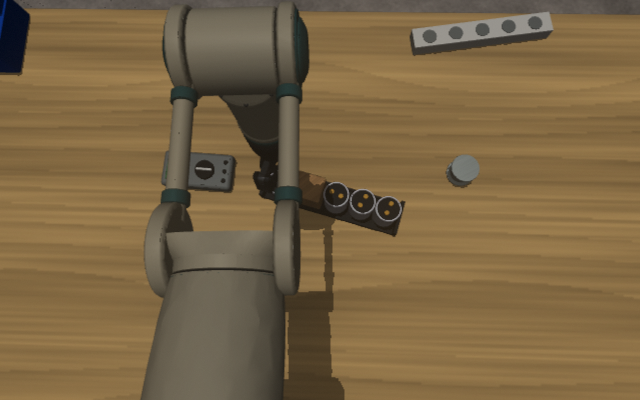

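```bash
python3 -c "
from rig import *
print(sign_off())"
```

```text
the job is handed in; nothing more can be done
None
```

The job is done and handed in at about 33.5 s of the 64 s. The fallen capacitor stands upright in the row, terminals up. The larger block stands upright on the tray floor in the remaining gap.

- **Capacitor:** I lifted it out with a tilted grasp, turned it 90° in the air and stood it on the open bench beside the tray. I then regrasped it from above and lowered it into the lane next to the tall can. It touched the floor at the expected height.
- **Block:** I grasped it across its 58 mm side, turned it to the lane and lowered it into the gap. It also touched down at the expected height, with light contact force.
- **Last checks:** All the cans stand. The gaps measured were about 2–3 mm between the tall can and the righted one, 3 mm between the righted can and the block, and 2 mm between the block and the short can. The gripper was clear, with the force reading near zero.
- **Not settled by the checks:**
  - Positions measured from different views disagreed by 1–3 mm, so the gaps are only that accurate.
  - In the last top view the meter and spool are where they started, though the arm partly covers the meter.
  - The arm hid the thin block in that view, so I did not confirm it by sight at the end. No move went near it.

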